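Point out a specimen and its dish for the class clip

TASK

Record a short clip for the class: press the push button on the white camera box to start recording, then point at the tall spire shell from just above it, fingertips two or three centimetres over its tip and pointing down, and stay there for two full seconds; next point in the same way at the middle of the empty dish where the shell is to go, again for two full seconds, and then press the button once more to stop recording and let it go. Only point at the shell and the dish: never touch, move or lift them, do not come low over any other specimen or the other dish, and leave everything else on the bench where it is.

Things in the scene. Friction and masses are not known exactly. Their poses are not given: they have to be found in the camera images.
- rec_top (a point): Centre of the top of the black round push button (28 mm across, grey housing) on the fixed white camera box. The box is 110 x 150 mm, 60 mm high; the button's top is 22 mm above the box's top. A fixed black dial with a bar grip and a white mark, 42 mm across and 26 mm high, stands 77 mm away on the same box and is not used. This point moves with the button.
- rec (a joint): Travel of that button in m: 0 released, 0.006 fully down. A spring brings it back; fully down takes about 5 N. A press counts from 0.004 m.
- spire_shell: The tall spire shell: a pointed, stepped cone, 38 mm across at the foot and 46 mm high, beige, standing upright loose on the bench, tip up. Origin: centre of its underside, z up.
- urchin: Fossil sea urchin: ribbed beige dome, 50 mm across, 26 mm high, loose. Origin: centre of its underside. Not to be pointed at.
- ammonite: Fossil ammonite: flat beige disc with a spiral on top, 52 mm across, 14 mm high, loose. Origin: centre of its underside. Not to be pointed at.
- empty_dish: The empty one of two alike white round dishes, 84 mm across, 16 mm high, floor 4 mm thick, loose. Origin: centre of its underside, z up.
- pebble_dish: The other white dish (same sizes), with one beige pebble in it. Origin: centre of its underside. Not to be pointed at.
- pebble: The beige pebble in the other dish, 30 mm across, 14 mm high. Origin: centre of its underside.
- lens_ring: Flat black ring, 36 mm across, 6 mm high, loose on the bench. Origin: centre of its underside.
- brush: Small brush about 160 mm long lying on the bench near the robot, loose. Origin: underside near its middle, x along it.
- jar: Closed specimen jar, 60 mm across, 80 mm high, loose, beyond the specimens. Origin: centre of its underside.
Mind the look-alikes: they are no part of the job. What is shaped like the part that bears rec_top but brown is not meant. Leave any red look-alike of the spire_shell alone.

How it is judged (in metres and radians):
On the way, in this order (a step that is already met when the one before it is completed fails the run):
1. the button is pressed (at least 4 mm down) to start recording (value of joint rec above 0.004 m), for 0.03 s.
2. the tool points down at the spire shell for 1.6 s: tool point within 20 mm of its axis, 22 to 80 mm above its tip (horizontal distance between the grasp point and spire_shell below 0.02 m and z of the grasp point in the frame of spire_shell between 0.068 and 0.126 m and angle between the grasp point's own z axis and vertical above 2.2 rad), for 1.6 s.
3. the tool points down at the empty dish for 1.6 s: tool point within 25 mm of its centre, 22 to 80 mm above its rim (horizontal distance between the grasp point and empty_dish below 0.025 m and z of the grasp point in the frame of empty_dish between 0.038 and 0.096 m and angle between the grasp point's own z axis and vertical above 2.2 rad), for 1.6 s.
4. the button is pressed again (at least 4 mm down) to stop recording (value of joint rec above 0.004 m), for 0.03 s.
At the end, for the whole second after the job is handed in: The button is released (less than 1.5 mm down), the spire shell and the empty dish stand upright within 5 mm of where they were, and every other loose thing lies within 10 mm of where it was (value of joint rec below 0.0015 m and distance of each of spire_shell, empty_dish from where it was at the start of the episode below 0.005 m and distance of each of urchin, ammonite, pebble, lens_ring, brush, jar, pebble_dish from where it was at the start of the episode below 0.01 m and angle between each of spire_shell, empty_dish's own z axis and vertical below 0.1 rad); the robot touches nothing.
It fails at once if the spire shell or the empty dish is touched (over 0.3 N) (contact force between any of the fingers, the arm and spire_shell above 0.3 N or contact force between any of the fingers, the arm and empty_dish above 0.3 N).
It fails at once if the spire shell or the empty dish is moved or lifted more than 5 mm (distance of any of spire_shell, empty_dish from where it was at the start of the episode above 0.005 m).
It fails at once if another loose thing is moved or lifted more than 10 mm (distance of any of urchin, ammonite, pebble, lens_ring, brush, jar, pebble_dish from where it was at the start of the episode above 0.01 m).
It fails at once if the tool comes low over another specimen or the other dish (tool point within 20 mm of its centre and less than 50 mm above its top) ((horizontal distance between the grasp point and urchin below 0.02 m and z of the grasp point in the frame of urchin between 0 and 0.076 m) or (horizontal distance between the grasp point and ammonite below 0.02 m and z of the grasp point in the frame of ammonite between 0 and 0.064 m) or (horizontal distance between the grasp point and pebble_dish below 0.02 m and z of the grasp point in the frame of pebble_dish between 0 and 0.066 m)).
It also fails if it takes over 59 s, if anything falls off the work surface, if the arm or the gripper's body presses on something with over 40 N, if the wrist force passes 120 N, or if a joint passes its speed limit or range.

ROBOT

A 6-joint arm with a two-finger parallel gripper is mounted at the origin on the work surface. World frame = base frame: x ahead of the robot, y to its left, z up, the work surface at z = 0. Lengths are in mm, angles in rad, forces in N, time in s.
With the tool pointing down it reaches from about 400 to 925 mm from the base axis. Payload 12.5 kg.
Tool frame: the origin (TCP) lies between the finger pads, 19 mm behind the fingertips; this is the grasp point; z points along the fingers, y is the line along which they close (so a half turn about z gives the same grasp; the last joint's range is limited). The gripper opens to 95 mm and grips with 3 to 60 N. Pads are 20 mm wide; open, the fingers measure 119 mm over their backs; the gripper's body (75 mm by 180 mm) begins 59 mm behind the grasp point.
Start: joints at [1.174, 0.491, 1.559, -0, 1.092, -0.106], TCP at [179.181, 598.781, 233.461] pointing down, gripper open.
Joint ranges: [-3.1, 3.1], [-0.84, 2.19], [0.05, 2.79], [-1.13, 4.28], [0.06, 2.93], [-2.69, 2.69]. Speed limits (rad/s): [2.22, 2.22, 2.79, 3.14, 3.14, 3.14].

INTERFACE

Orientations are given as [roll, pitch, yaw] about the fixed x, y, z axes, in that order (R = Rz(yaw) Ry(pitch) Rx(roll)).
In Python, from cell import env gives the robot as it stands.
- The arm moves only by the shell command python3 -m inch 'ROWS'. ROWS is JSON, a list of rows, each a list of 7 numbers: the turn, a rotation vector about the tool's x, y, z in rad, then the shift along the tool's x, y, z in cm, then the closure, from -1 (fully open) to 1 (shut). A call has 1 to 20 rows; each row shifts and turns the commanded pose from where the row before left it, along the tool's axes as they then stand; what a row does not reach is not made up. A row lasts 1/8 s, in which the tool goes at most 62.5 mm and 10.7 degrees, less where a joint would pass 70% of its speed; a pose out of reach is approached as far as the arm can. A call with a gripper value outside its range is refused whole. The fingers move at their own pace and stop on an object; the grip force is fixed at half the most. Time passes only in rows, so rows that do not move let the fingers close. It gives the time, the measured TCP pose, the force, the opening and the grip force at its end, in the units of the state.
- env.state(): the state, without advancing time (a new reading comes with each control period).
- env.read_camera(name): name is "scene" or "top"; returns a dict with "img" (480x640x3 uint8, red, green, blue), "depth" (480x640 float32, mm along the optical axis (not along the pixel's ray), 0 where there is no reading), "fx", "fy", "cx", "cy" (pixels), "position" and "orientation" of the camera in the world. Camera axes: x right, y down, z forward; pixel columns grow to the right and rows downward; lengths in mm; the calibration is good to about 2 mm. A picture is of the moment at which its call begins.
- env.job_done(): hands the job in; it is judged then, once.
Trained networks look in a picture, given as the dict that the camera call returned (one of the last four; its "shot" number tells which), for a name from the list of things; names that differ only in an ending like _2 or _b are one class to them, and where a whole thing is asked for, a point or a joint stands for the part that bears it (a point fixed in the world has none). Each returns a list of dicts, best first, with "score" (0 to 1); they miss things now and then, are a little off and sometimes report something else, mostly with a low value. They report only what shows in the picture. A call takes as long as a camera call. They do not tell look-alikes from the thing itself.
- env.find_in(picture, target): "centre" ([x, y, z] in mm, in the coordinates of the camera as it stood for that picture, good to about 4 mm: the middle of the surface that is visible of it).
- env.trace(picture, target): "mask" (480x640 bool, what is visible of it).
The state is a dict: "t": time; "joints": joint angles; "qvel": joint speeds; "tau": joint torques, N m; "eef_pos": TCP position; "tcp_rot": TCP orientation; "ft_force": force on the tool from outside, world axes, zero at the start; "moment": the same for the moment, N m; "opening": opening from 0.0 (shut) to 1.0 (fully open); "grip_force": force on a finger pad.
Only numpy, scipy, OpenCV 4.12 (cv2) and the standard library are available. Lean on these libraries where they do the work, as an engineer would, in place of code of your own. Each camera call takes 0.05 s, during which the arm holds its last target. There are 200 camera calls.

## Working session

There is one attempt and no reset: what is moved stays moved. The work goes in short steps, Python scripts to look and compute and a shell command to move; the robot and the scene stay as the last step left them, time stands still between calls to the robot, and variables do not carry over. Pictures are saved under pics/ and viewed, at most 10 in all, crops included, and the job is handed in when it is done.

```bash
mkdir -p pics
cat > h.py <<'E'
from cell import env
import numpy as np, cv2
from scipy.spatial.transform import Rotation as R
def cam(n):
    p=env.read_camera(n); return p
def W(p,c): return R.from_euler('xyz',p['orientation']).apply(c)+np.array(p['position'])
def world(p):
    v,u=np.mgrid[:480,:640]; d=p['depth']
    c=np.stack([(u-p['cx'])/p['fx']*d,(v-p['cy'])/p['fy']*d,d],-1).reshape(-1,3)
    return W(p,c).reshape(480,640,3)
def proj(p,w):
    c=R.from_euler('xyz',p['orientation']).inv().apply(np.array(w)-np.array(p['position']))
    return c[0]/c[2]*p['fx']+p['cx'],c[1]/c[2]*p['fy']+p['cy']
E
python3 - <<'E'
from h import *
print(env.state())
for n in ['scene','top']:
    p=cam(n); print(n,p['position'],p['orientation'],p['fx'])
    cv2.imwrite(f'pics/{n}0.png',p['img'][:,:,::-1])
    P=world(p)
    for t in ['rec_top','spire_shell','empty_dish','urchin','ammonite','pebble','lens_ring','brush','jar']:
        for r in env.find_in(p,t):
            if r['score']<.3: continue
            w=W(p,np.array(r['centre'])); print(t,round(r['score'],2),w.round(),np.round(proj(p,w)))
E
```

```text
{'t': 0.0, 'joints': array([ 1.17438725e+00,  4.91559160e-01,  1.55946050e+00,  1.54132156e-05,
        1.09165353e+00, -1.05570444e-01]), 'qvel': array([-0.00101562,  0.00041376, -0.00121642, -0.00079902, -0.00064472,
        0.00023206]), 'tau': array([-1.72780328e-03, -6.12644577e+01, -2.58184826e+01,  6.91753719e-02,
        4.81513655e-02, -1.19894776e-04]), 'eef_pos': array([179.09550731, 598.5643874 , 232.8581674 ]), 'tcp_rot': array([-3.14051957e+00, -1.27454773e-04,  2.85074684e+00]), 'ft_force': array([ 0.17680354, -0.03846747,  0.37832998]), 'moment': array([-0.03132132,  0.05994869,  0.02433718]), 'grip_force': 0.0, 'opening': 0.9995512098854643}
scene [993.35073215 181.87209162 921.38218524] [-2.5756519   0.00871424  2.00815637] 500.3202663684428
rec_top 0.61 [ 490. -243.   80.] [242. 197.]
spire_shell 0.65 [490. 235.   2.] [454. 300.]
spire_shell 0.64 [668.  10.  22.] [315. 327.]
spire_shell 0.54 [653. -64.  23.] [284. 305.]
empty_dish 0.95 [495. 233.   2.] [452. 302.]
urchin 0.63 [467. -59.  19.] [326. 235.]
ammonite 0.87 [492. 101.  13.] [392. 273.]
pebble 0.68 [635. 239.  19.] [435. 362.]
brush 0.63 [352.  89.  18.] [409. 219.]
jar 0.61 [ 784. -121.   81.] [219. 341.]
top [ 363.08894843  -61.75420091 1217.75682271] [-3.0025631   0.01624714 -1.57882634] 525.8370592907914
rec_top 0.59 [ 262. -348.   86.] [464. 360.]
rec_top 0.52 [ 478. -242.   80.] [410. 258.]
spire_shell 0.73 [653.   7.  24.] [296. 187.]
spire_shell 0.49 [641. -67.  21.] [328. 192.]
urchin 0.92 [460. -65.  23.] [328. 270.]
urchin 0.73 [619. 236.   3.] [200. 204.]
ammonite 0.95 [483.  99.  14.] [257. 260.]
pebble 0.64 [630. 235.  15.] [199. 198.]
brush 0.63 [345.  85.  16.] [262. 321.]
jar 0.6 [ 763. -127.   78.] [354. 133.]
```

View pics/scene0.png

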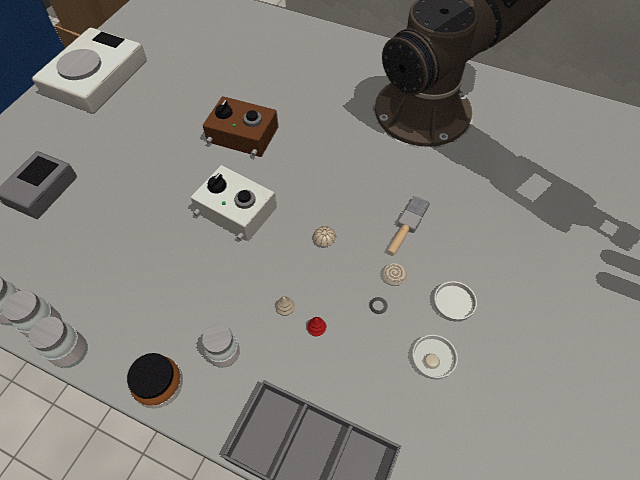

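View pics/top0.png

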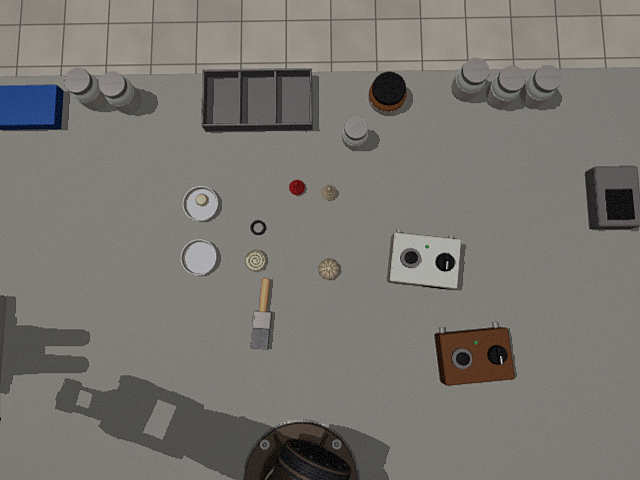

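The white box's button is at scene (245,198) / top (410,258). The beige spire is at scene (285,305) / top (330,192), next to the red one. The empty dish is at scene (455,300) / top (199,257). The two cameras' x values differ by about 10 mm, so I'll refine with triangulation and depth.

```bash
cat > m.py <<'E'
from h import *
from scipy.optimize import least_squares
ps={n:cam(n) for n in ['scene','top']}
Ps={n:world(ps[n]) for n in ps}
px={'rec_top':((245,198),(410,258)),'spire_shell':((285,305),(330,192)),'empty_dish':((455,300),(199,257)),'urchin':((324,236),(329,269)),'ammonite':((395,273),(256,261)),'jar':((217,335),(355,128)),'pebble':((432,361),(201,200))}
for t,pp in px.items():
    cs=[]
    for n,(u,v) in zip(ps,pp):
        best=None
        for tt in ([t,'pebble_dish','urchin'] if t=='empty_dish' else [t]):
          for r in env.trace(ps[n],tt):
            m=r['mask']; vv,uu=np.nonzero(m)
            if len(uu)==0: continue
            d=np.hypot(uu.mean()-u,vv.mean()-v)
            if d<25 and (best is None or d<best[0]): best=(d,m)
        if best is None: print(t,n,'none'); cs.append((u,v)); continue
        vv,uu=np.nonzero(best[1]); q=Ps[n][best[1]]; q=q[np.isfinite(q).all(1)]
        (cx,cy),rr=cv2.minEnclosingCircle(np.stack([uu,vv],1).astype(np.float32))
        cs.append((cx,cy))
        hi=q[q[:,2]>np.percentile(q[:,2],90)]
        print(t,n,len(uu),'mid',np.round((np.percentile(q,2,0)+np.percentile(q,98,0))/2,1),'lo',np.percentile(q,2,0).round(),'hi',np.percentile(q,98,0).round(),'tops',hi.mean(0).round(1),'c',np.round((cx,cy,rr),1))
    f=lambda w:np.concatenate([np.subtract(proj(ps[n],w),c) for n,c in zip(ps,cs)])
    s=least_squares(f,[500,0,20]); print('  tri',s.x.round(1),'res',s.fun.round(1))
for n in ps:
    for (x,y) in [(560,-150),(560,150),(400,180),(720,100)]:
        u,v=proj(ps[n],(x,y,0)); print(n,'bench',Ps[n][int(v),int(u)].round(1))
big=[]
for n,c in [('scene',(245,198)),('top',(410,258))]:
    b=ps[n]['img'][c[1]-38:c[1]+38,c[0]-50:c[0]+50,::-1]; big.append(cv2.resize(b,None,fx=4,fy=4,interpolation=cv2.INTER_NEAREST))
for n,c in [('scene',(285,300)),('top',(328,190))]:
    b=ps[n]['img'][c[1]-38:c[1]+38,c[0]-50:c[0]+50,::-1]; big.append(cv2.resize(b,None,fx=4,fy=4,interpolation=cv2.INTER_NEAREST))
for b in big: pass
cv2.imwrite('pics/crop1.png',cv2.resize(np.vstack([np.hstack(big[:2]),np.hstack(big[2:])]),(790,600)))
E
python3 m.py
```

```text
rec_top scene 135 mid [ 484.5 -241.9   77.5] lo [ 472. -254.   70.] hi [ 497. -230.   85.] tops [ 520.9 -212.2  143.6] c [243.9 196.1   6.6]
rec_top top none
  tri [ 479.9 -244.8   70.4] res [ 0.5  0.   0.5 -0.2]
spire_shell scene 276 mid [648.5 -66.6  21.8] lo [633. -84.   0.] hi [664. -49.  44.] tops [672.2 -48.2 104.5] c [285.  305.5   9.7]
spire_shell top 169 mid [641.8 -66.3  27.1] lo [628. -83.   7.] hi [655. -50.  47.] tops [627.1 -67.4 113.1] c [328.  191.6   7.4]
  tri [645.1 -66.9   6.4] res [ 0.2  0.   0.3 -0.1]
empty_dish scene 1313 mid [495.6 235.9   8.6] lo [456. 199.   0.] hi [535. 273.  17.] tops [513.7 233.   50.1] c [455.4 299.8  21.5]
empty_dish top 1028 mid [493.3 235.1   8.6] lo [456. 197.  -1.] hi [531. 274.  18.] tops [488.4 230.4  51.7] c [198.1 257.1  18.4]
  tri [492.3 236.7   9.1] res [-0.1 -0.  -0.1  0. ]
urchin scene 361 mid [467.2 -62.2  16.4] lo [446. -83.   6.] hi [488. -41.  27.] tops [482.1 -56.8  51.4] c [324.5 236.2  10.9]
urchin top 353 mid [461.6 -65.5  18.8] lo [441. -87.   8.] hi [482. -44.  29.] tops [454.  -65.1 127.5] c [328.4 268.3  10.8]
 
[... 434 characters left out ...]
00.   82.] tops [ 788.7 -116.3  115.4] c [220.1 345.3  21.9]
jar top 713 mid [ 773.2 -128.7   45.4] lo [ 748. -155.    8.] hi [ 799. -102.   83.] tops [ 759.7 -127.1  129.8] c [355.  132.3  16.8]
  tri [ 778.4 -131.    36.8] res [ 0.1  0.   0.1 -0.1]
pebble scene 135 mid [633.5 231.   13.8] lo [623. 220.   9.] hi [644. 242.  18.] tops [657.8 228.5  82.7] c [430.5 360.5   7.1]
pebble top none
  tri [629.2 232.4   3.5] res [ 0.6  0.   0.8 -0.2]
scene bench [ 558.  -151.3   -2.1]
scene bench [557.8 149.4  -3.8]
scene bench [397.9 178.8  -1.6]
scene bench [720.2 100.    1.6]
top bench [ 560.5 -149.8    0. ]
top bench [561.1 150.6   1.5]
top bench [400.3 181.4  -2. ]
top bench [720.4 100.2   1. ]
```

View pics/crop1.png

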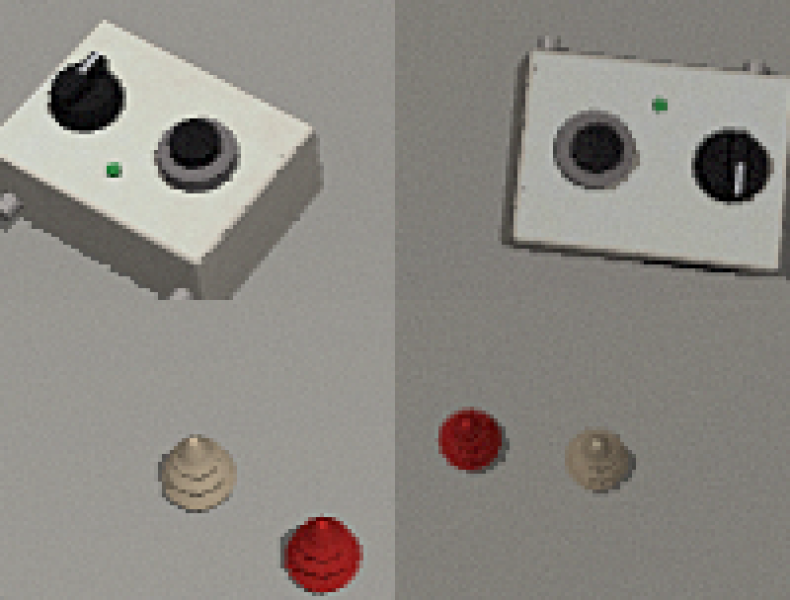

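The crop shows the black button cap in the grey housing on the white box, at about scene (243.6,196.2) / top (411.1,257.2). The beige spire's tip is at scene (284.4,296.7) / top (329.6,187.7). I'll triangulate these points and also intersect the rays at the expected heights.

```bash
cat > n.py <<'E'
from h import *
from scipy.optimize import least_squares
ps={n:cam(n) for n in ['scene','top']}
def dark(p,c,r=9):
    u0,v0=map(int,c); g=p['img'][v0-r:v0+r+1,u0-r:u0+r+1].max(2)<55
    n,l,s,cc=cv2.connectedComponentsWithStats(g.astype(np.uint8)); k=1+np.argmax(s[1:,4]); return cc[k]+[u0-r,v0-r],s[k]
b=[dark(ps['scene'],(243,196)),dark(ps['top'],(411,257))]; print(b)
T={'button':([x[0] for x in b],82),'tip':(((284.0,296.5),(329.2,187.4)),46)}
for t,(cs,z) in T.items():
    f=lambda w:np.concatenate([np.subtract(proj(ps[n],w),c) for n,c in zip(ps,cs)])
    print(t,'tri',least_squares(f,[500,0,20]).x.round(1))
    for n,(u,v) in zip(ps,cs):
        p=ps[n]; o=np.array(p['position']); d=W(p,[(u-p['cx'])/p['fx'],(v-p['cy'])/p['fy'],1])-o
        print(n,(o+d*(z-o[2])/d[2]).round(1), 'depth z',world(p)[int(round(v)),int(round(u))].round(1))
E
python3 n.py
```

```text
[(array([243.84090909, 195.93939394]), array([  4,   3,  13,  13, 132], dtype=int32)), (array([410.80916031, 257.25954198]), array([  2,   3,  14,  13, 131], dtype=int32))]
button tri [ 480.8 -245.4   72. ]
scene [ 486.9 -240.3   82. ] depth z [ 486.1 -240.6   80.7]
top [ 479.8 -243.7   82. ] depth z [ 480.1 -243.8   83.9]
tip tri [644.7 -67.8  46.2]
scene [644.3 -67.   46. ] depth z [640.3 -69.7  38.2]
top [645.3 -69.   46. ] depth z [646.6 -68.6  44.7]
```

```bash
python3 -m inch '[[0,0,-0.145,0,0,0,1],[0,0,-0.145,0,0,0,1],[0,0,0,-4,-3.5,0,1],[0,0,0,-4,-3.5,0,1],[0,0,0,-4,-3.5,0,1],[0,0,0,-4,-3.5,0,1],[0,0,0,-4,-3.5,0,1],[0,0,0,-4,-3.5,0,1],[0,0,0,-4,-3.5,0,1],[0,0,0,-2,-4,0,1],[0,0,0,0,-4,0,1],[0,0,0,0,-4,0,1],[0,0,0,0,-4,0,1],[0,0,0,0,-4,0,1],[0,0,0,0,-4,0,1],[0,0,0,0,-4,0,1],[0,0,0,0,0,0,1]]'
```

```text
t: 4.22
eef_pos: [478.8, 71.7, 233.6]
tcp_rot: [-3.142, 0.0, 3.138]
ft_force: [-0.1, 0.6, 0.2]
opening: 0.002
grip_force: 0.0
```

```bash
python3 -m inch '[[0,0,0,-0.3,-4,0,1],[0,0,0,0,-4,0,1],[0,0,0,0,-4,0,1],[0,0,0,0,-4,0,1],[0,0,0,0,-4,0,1],[0,0,0,0,-4,0,1],[0,0,0,0,-4,0,1],[0,0,0,0,-3.4,0,1],[0,0,0,0,0,3,1],[0,0,0,0,0,3,1],[0,0,0,0,0,3,1],[0,0,0,0,0,2,1],[0,0,0,0,0,0,1],[0,0,0,0,0,0,1]]'
python3 - <<'E'
from h import *
ims=[]
for n,c in [('scene',(243,190)),('top',(411,257))]:
    p=cam(n); ims.append(cv2.resize(p['img'][c[1]-60:c[1]+60,c[0]-60:c[0]+60,::-1],(395,395)))
cv2.imwrite('pics/c2.png',np.hstack(ims))
E
```

```text
t: 5.98
eef_pos: [482.1, -240.3, 124.1]
tcp_rot: [-3.141, 0.001, 3.141]
ft_force: [0.4, -0.3, 2.1]
opening: 0.005
grip_force: 0.0
```

View pics/c2.png

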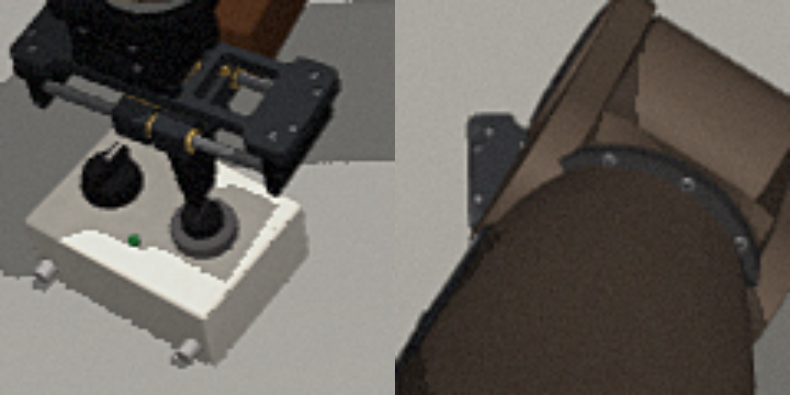

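The shut fingers are right over the button at scene-crop (203,215), with the dial clear on the left. Pressing now.

```bash
python3 -m inch '[[0,0,0,0,-0.2,1,1],[0,0,0,0,0,0.9,1],[0,0,0,0,0,0.3,1],[0,0,0,0,0,0.2,1],[0,0,0,0,0,0.2,1],[0,0,0,0,0,0.1,1],[0,0,0,0,0,0,1],[0,0,0,0,0,0,1]]'
```

```text
t: 7.08
eef_pos: [481.5, -242.4, 96.5]
tcp_rot: [3.142, 0.0, 3.141]
ft_force: [-2.4, 0.6, 4.3]
opening: 0.005
grip_force: 2.0
```

```bash
python3 -m inch '[[0,0,0,0,0,0.1,1],[0,0,0,0,0,0.1,1],[0,0,0,0,0,0,1],[0,0,0,0,0,0,1]]'
```

```text
t: 7.58
eef_pos: [481.6, -242.4, 95.0]
tcp_rot: [-3.141, 0.0, 3.141]
ft_force: [-5.2, 1.7, 11.7]
opening: 0.009
grip_force: 6.1
```

The force jumped to 11.7 N, past the 5 N spring force, so the button is fully down. Going up and over to the spire.

```bash
python3 -m inch '[[0,0,0,0,0,-3,1],[0,0,0,0,0,-4,1],[0,0,0,0,0,-3,1],[0,0,0,-3.2,3.5,0,1],[0,0,0,-3.2,3.5,0,1],[0,0,0,-3.2,3.5,0,1],[0,0,0,-3.2,3.5,0,1],[0,0,0,-3.5,3.5,0,1],[0,0,0,0,0,0,1],[0,0,0,0,0,2.5,1],[0,0,0,0,0,2.5,1],[0,0,0,0,0,2,1],[0,0,0,0,0,0,1],[0,0,0,0,0,0,1]]'
```

```text
t: 9.32
eef_pos: [644.9, -68.0, 125.2]
tcp_rot: [-3.141, 0.001, 3.14]
ft_force: [0.1, 0.5, -0.5]
opening: -0.001
grip_force: 0.0
```

```bash
python3 -m inch '[[0,0,0,0,0,1.5,1],[0,0,0,0,0,1,1],[0,0,0,0,0,0.7,1],[0,0,0,0,0,0,1],[0,0,0,0,0,0,1],[0,0,0,0,0,0,1],[0,0,0,0,0,0,1],[0,0,0,0,0,0,1],[0,0,0,0,0,0,1],[0,0,0,0,0,0,1],[0,0,0,0,0,0,1],[0,0,0,0,0,0,1],[0,0,0,0,0,0,1],[0,0,0,0,0,0,1],[0,0,0,0,0,0,1]]'
python3 - <<'E'
from h import *
p=cam('scene'); cv2.imwrite('pics/c3.png',cv2.resize(p['img'][200:380,180:420,::-1],(720,540)))
E
```

```text
t: 11.2
eef_pos: [644.7, -67.6, 92.4]
tcp_rot: [3.142, 0.0, 3.141]
ft_force: [-0.5, 0.4, -0.2]
opening: 0.006
grip_force: 0.0
```

View pics/c3.png

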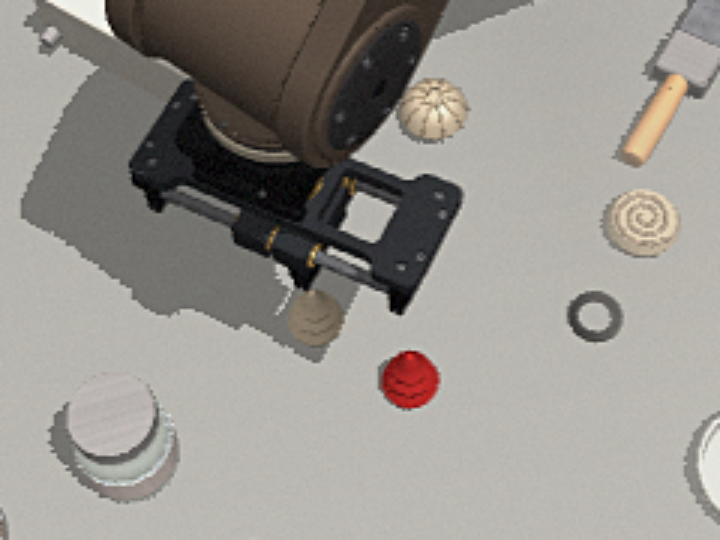

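The fingertips are right above the beige spire (crop (315,285)), with nothing disturbed. I'll hold a little longer, then go over to the dish.

```bash
python3 -m inch '[[0,0,0,0,0,0,1],[0,0,0,0,0,0,1],[0,0,0,0,0,0,1],[0,0,0,0,0,0,1],[0,0,0,0,0,0,1],[0,0,0,0,0,0,1],[0,0,0,0,0,0,1],[0,0,0,0,0,0,1],[0,0,0,0,0,-3,1],[0,0,0,0,0,-4,1],[0,0,0,0,0,-3,1],[0,0,0,0,0,0,1],[0,0,0,2,4,0,1],[0,0,0,2,4,0,1],[0,0,0,2,4,0,1],[0,0,0,2,4,0,1],[0,0,0,2,4,0,1],[0,0,0,2,4,0,1],[0,0,0,2,4,0,1],[0,0,0,1.1,2.3,0,1]]'
python3 -m inch '[[0,0,0,0,0,0,1],[0,0,0,0,0,3,1],[0,0,0,0,0,3,1],[0,0,0,0,0,2,1],[0,0,0,0,0,0,1],[0,0,0,0,0,0,1]]'
```

```text
t: 13.75
eef_pos: [492.4, 237.0, 191.4]
tcp_rot: [-3.141, -0.002, -3.141]
ft_force: [-0.2, 0.3, -0.0]
opening: 0.0
grip_force: 0.0
t: 14.5
eef_pos: [494.4, 235.1, 112.9]
tcp_rot: [3.141, 0.0, 3.14]
ft_force: [0.0, 0.3, 0.1]
opening: 0.005
grip_force: 0.0
```

```bash
python3 -m inch '[[0,0,0,0,0,2.5,1],[0,0,0,0,0,1.5,1],[0,0,0,0,0,0.9,1],[0,0,0,0,0,0,1],[0,0,0,0,0,0,1],[0,0,0,0,0,0,1],[0,0,0,0,0,0,1],[0,0,0,0,0,0,1],[0,0,0,0,0,0,1],[0,0,0,0,0,0,1],[0,0,0,0,0,0,1],[0,0,0,0,0,0,1],[0,0,0,0,0,0,1],[0,0,0,0,0,0,1],[0,0,0,0,0,0,1]]'
python3 - <<'E'
from h import *
p=cam('scene'); cv2.imwrite('pics/c4.png',cv2.resize(p['img'][200:380,320:560,::-1],(720,540)))
E
```

```text
t: 16.38
eef_pos: [493.9, 235.5, 63.4]
tcp_rot: [3.141, 0.0, 3.141]
ft_force: [-0.4, 0.8, 0.3]
opening: 0.009
grip_force: 0.0
```

View pics/c4.png

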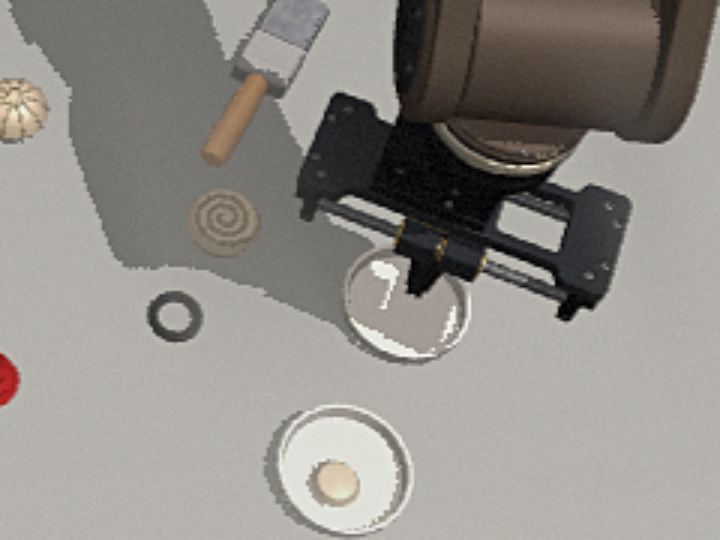

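The fingertips are over the empty dish (crop (415,290)), and the dish with the pebble is untouched. I'll hold, then return to the button.

```bash
python3 -m inch '[[0,0,0,0,0,0,1],[0,0,0,0,0,0,1],[0,0,0,0,0,0,1],[0,0,0,0,0,0,1],[0,0,0,0,0,0,1],[0,0,0,0,0,0,1],[0,0,0,0,0,0,1],[0,0,0,0,0,-3,1],[0,0,0,0,0,-4,1],[0,0,0,0,0,-4,1],[0,0,0,0,0,-2,1],[0,0,0,0,0,0,1],[0,0,0,1.2,-4,0,1],[0,0,0,0,-4,0,1],[0,0,0,0,-4,0,1],[0,0,0,0,-4,0,1],[0,0,0,0,-4,0,1],[0,0,0,0,-4,0,1]]'
python3 -m inch '[[0,0,0,0,-4,0,1],[0,0,0,0,-4,0,1],[0,0,0,0,-4,0,1],[0,0,0,0,-4,0,1],[0,0,0,0,-4,0,1],[0,0,0,0,-3.8,0,1],[0,0,0,0,0,0,1],[0,0,0,0,0,3,1],[0,0,0,0,0,3,1],[0,0,0,0,0,1,1],[0,0,0,0,0,0,1],[0,0,0,0,0,0,1]]'
```

```text
t: 18.68
eef_pos: [481.2, -5.7, 192.2]
tcp_rot: [3.141, -0.002, 3.141]
ft_force: [0.6, -0.2, 0.3]
opening: 0.004
grip_force: 0.0
t: 20.18
eef_pos: [481.9, -242.4, 124.2]
tcp_rot: [-3.141, 0.001, 3.141]
ft_force: [-0.0, -0.2, 0.6]
opening: 0.006
grip_force: 0.0
```

Same press depth as before (29 mm).

```bash
python3 -m inch '[[0,0,0,0,0,1,1],[0,0,0,0,0,0.9,1],[0,0,0,0,0,0.3,1],[0,0,0,0,0,0.2,1],[0,0,0,0,0,0.2,1],[0,0,0,0,0,0.2,1],[0,0,0,0,0,0.1,1],[0,0,0,0,0,0,1],[0,0,0,0,0,0,1]]'
```

```text
t: 21.3
eef_pos: [481.4, -242.4, 95.0]
tcp_rot: [3.142, 0.0, 3.141]
ft_force: [-4.2, 2.5, 11.7]
opening: 0.001
grip_force: 5.5
```

```bash
python3 -m inch '[[0,0,0,0,0,-2,1],[0,0,0,0,0,-4,1],[0,0,0,0,0,-4,1],[0,0,0,0,0,-2,1],[0,0,0,0,0,0,1],[0,0,0,0,0,0,1],[0,0,0,0,0,0,1],[0,0,0,0,0,0,1]]' && python3 -c "
from cell import env
print(env.job_done())"
```

```text
t: 22.3
eef_pos: [481.4, -242.4, 213.6]
tcp_rot: [3.141, -0.001, 3.141]
ft_force: [-0.3, 0.1, 0.5]
opening: 0.006
grip_force: 0.0
the job is handed in; nothing more can be done
None
```

The job is handed in at 22.3 s, with no verdict returned: I pressed the button to start, pointed at the spire shell and then the middle of the empty dish for over two seconds each, and pressed the button again to stop. Both presses went fully down (11.7 N), and no contact showed anywhere else.

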